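Load a well plate into the reader's spring-fed magazine

TASK

Take the full-length well plate that stands on edge in the drying rack and load it, wells up, as the top plate of the spring-fed feed magazine: press the stack down against the spring, slide the plate in under the two lips, and push it fully home against the back stop, with the two plates that were loaded before still beneath it. The plates are brittle, so do not ram it home; leave everything else on the bench, and the other two pieces in the rack, where they are.

Things in the scene. Friction and masses are not known exactly. Their poses are not given: they have to be found in the camera images.
- plate: the plate to load: white plastic well plate, a solid block 130 x 60 x 18 mm, 65 to 110 g, 12 wells (2 rows of 6) on one broad face, smooth back; at the start on a long edge in a rack slot. Origin: middle of its lower long edge then. Own z up its 60 mm width, y along its 130 mm length, x out of the face with the wells (x points up when it lies wells up). Either end may go in first.
- plate_mid (a point): the centre of the plate's block, 30 mm along own z from the plate's origin; its axes are those of the plate
- rack: steel drying rack, fixed: floor 180 x 150 x 6 mm; three slots along own x at -56, 0, +56 mm, each 22 mm wide, running along own y between tabs whose tops are 24 mm above the bench. The pieces stand with lower edge 6 mm and top edge 66 mm above the bench, wells towards the rack's own +x (roughly away from the robot). Origin: centre of the underside.
- short_plate: bystander in another slot of the rack: the same kind of well plate but only 88 mm long (8 wells). Origin: middle of its lower long edge. Leave it.
- cover: bystander in the remaining slot of the rack: a smooth cover plate 130 x 60 mm, only 8 mm thick, without wells. Origin: middle of its lower long edge. Leave it.
- wipe: a paper wipe 170 x 190 mm lying flat on the bench between rack and magazine, with nothing on it and nothing over it: a clear place to lay a plate down. Origin: its centre.
- magazine: feed magazine, fixed, aluminium on a dark foot 110 x 185 mm. Origin: on the bench under the middle of the stack. Plates lie flat, length along own y, wells up, and enter moving towards own -y. Back stop face at y = -65 mm. Side wall faces at x = +-31.5 mm, only from y = -65 to -8 mm; beyond y = +5 mm sides and top are open, with room for fingers. A spring keeps the top plate up against the lips.
- stack_upper: the upper of the two identical 130 x 60 x 18 mm well plates already in the magazine, wells up. Origin: centre of its underside. It must stay in the stack.
- stack_lower: the lower of the two, on the follower. Origin: centre of its underside.
- timer: bystander: white digital timer 62 x 74 x 18 mm. Origin: centre of its underside.
- marker: bystander: blue marker pen, 138 mm long, 13 mm thick, lying. Origin: middle of its underside.
- beaker: bystander: glass beaker 84 mm across, 105 mm high. Origin: centre of its underside.
- reagent: bystander: white reagent bottle 60 mm across, 120 mm high. Origin: centre of its underside.
- vial_tray: bystander: shallow grey tray of vials, 85 x 125 x 20 mm. Origin: centre of its underside.
- jar: bystander: amber glass jar 68 mm across, 75 mm high. Origin: centre of its underside.
- magazine_mouth (a point): middle of the mouth edge of the two lips, at their underside: y = -8 mm in the magazine, 105 mm above the bench. The lips are 3 mm thick, lie over both side walls from here to the back stop and reach in to x = +-24 mm. From here out to y = +5 mm lips flare upward (about 6 mm) and walls outward (about 5 mm) as a lead-in. Axes as the magazine's.
- magazine_gate (a point): middle of the top edge of the front gate, at y = +69 mm, 85 mm above the bench: an upright plate 28 mm wide, 4 mm thick that keeps the lower plates in and over which the top plate slides. Axes as the magazine's.
- magazine_home (a point): where plate_mid is when the plate is fully home: above the magazine's origin, 96 mm above the bench. Axes as the magazine's.
- follower (a joint): travel in m, positive down, of the spring-loaded platform under the stack: 0 with two plates in, 0.018 with three, stop at 0.046. Spring 8 N at 0 and 60 N/m more with travel. For a plate to enter, the stack under its nose must be pressed down over 18 mm (7 to 12 N). A plate 35 mm or more under the lips stays held when let go, then slides on with 5 to 18 N of push on its end.
Not all that is in view belongs to the job. What is shaped like the plate but pink or purple is not meant.

How it is judged:
At the end, for the whole second after the job is handed in: The full plate is top of the stack, wells up, level (0.06 rad), square (0.08 rad), within 4 mm of home in plan, -3 to +2 mm in height, at rest; follower at 15 to 22 mm; the two earlier plates beneath it within 6 mm of the magazine's axis; short plate and cover within 20 mm of their starts (horizontal distance between plate_mid and magazine_home below 0.004 m and z of plate_mid in the frame of magazine_home between -0.003 and 0.002 m and angle between plate_mid's own x axis and vertical below 0.06 rad and angle between the y axis of plate and the y axis of magazine, either way round below 0.08 rad and value of joint follower between 0.015 and 0.022 m and horizontal distance between each of stack_upper, stack_lower and magazine below 0.006 m and linear speed of plate below 0.02 m/s and distance of each of short_plate, cover from where it was at the start of the episode below 0.02 m); the robot touches nothing.
It fails at once if a plate rammed: more than 70 N between the plate and the magazine (contact force between plate and magazine above 70 N).
It fails at once if the short plate or the cover knocked in the rack by more than 20 mm (distance of any of short_plate, cover from where it was at the start of the episode above 0.02 m).
It fails at once if a bystander on the bench displaced by more than 25 mm (distance of any of timer, marker, beaker, reagent, vial_tray, jar from where it was at the start of the episode above 0.025 m).
It also fails if it takes over 66 s, if anything falls off the work surface, if the arm or the gripper's body presses on something with over 40 N, if the wrist force passes 120 N, or if a joint passes its speed limit or range.

ROBOT

A 6-joint arm with a two-finger parallel gripper is mounted at the origin on the work surface. World frame = base frame: x ahead of the robot, y to its left, z up, the work surface at z = 0. Lengths are in m, angles in rad, forces in N, time in s.
With the tool pointing down it reaches from about 0.3 to 0.775 m from the base axis. Payload 14.6 kg.
Tool frame: the origin (TCP) lies at the very end of the fingers, on their centre line; the grasp point (between the pads) lies 19 mm behind it; z points along the fingers, y is the line along which they close (so a half turn about z gives the same grasp; the last joint's range is limited). The gripper opens to 85 mm and grips with 20 to 120 N. Pads are 22 mm wide; open, the fingers measure 114 mm over their backs; the gripper's body (76 mm by 85 mm) begins 54 mm behind the grasp point. The pads swing forward as they close: fully open they stand 13 mm farther back than shut.
Start: joints at [1.217, 0.3, 1.521, -0, 1.321, -0.067], TCP at [0.156, 0.528, 0.231] pointing down, gripper open.
Joint ranges: [-3.03, 3.03], [-0.79, 2.21], [0.23, 2.52], [-1.04, 4.18], [0, 3.07], [-2.55, 2.55]. Speed limits (rad/s): [2.22, 2.22, 2.57, 3.14, 3.14, 3.14].

INTERFACE

Orientations are given as a unit quaternion [x, y, z, w].
In Python, from plant import bot gives the robot as it stands.
- The arm moves only by the tool move_arm, never from a script. Its arguments are lists of equal length, an entry for each row: "turn": the turn, a rotation vector about the tool's x, y, z in rad, a list of three; "travel": the shift along the tool's x, y, z in m, a list of three; "hand": the finger opening in m, from 0 to 0.0854. A call has 1 to 8 rows; each row is the pose to reach, as a shift and turn from the pose commanded when the call began, along the tool's axes at that moment; what a row does not reach only later rows make up. A row lasts 1/8 s, in which the tool goes at most 62.5 mm and 10.7 degrees, less where a joint would pass 70% of its speed; a pose out of reach is approached as far as the arm can. A call with a gripper value outside its range is refused whole. The fingers move at their own pace and stop on an object; the grip force is fixed at half the most. Time passes only in rows, so rows that repeat a pose let the fingers close. It gives the time, the measured TCP pose, the force, the opening and the grip force at its end, in the units of the state.
- bot.get_obs(): the state, without advancing time (a new reading comes with each control period).
- bot.grab_frame(name): name is "scene" or "top" or "wrist"; returns a dict with "color" (384x512x3 uint8, red, green, blue), "z_map" (384x512 float32, m along the optical axis (not along the pixel's ray), 0 where there is no reading), "fx", "fy", "cx", "cy" (pixels), "k1" (the pictures are not rectified: a ray, as slopes to the right and down, at radius r is drawn at 1 + k1 r^2 times it, then the intrinsics apply), "position" and "attitude" of the camera in the world. Camera axes: x right, y up, looking along -z (the intrinsics and any distortion apply to the point x, -y, -z); pixel columns grow to the right and rows downward; lengths in m; the calibration is good to about 2 mm. A picture is of the moment at which its call begins.
- bot.finish_job(): hands the job in; it is judged then, once.
The state is a dict: "time": time; "joint_positions": joint angles; "qd": joint speeds; "tau": joint torques, N m; "eef_pos": TCP position; "orientation": TCP orientation; "contact_force": force on the tool from outside, world axes, zero at the start; "wrist_torque": the same for the moment, N m; "width": opening from 0.0 (shut) to 1.0 (fully open); "gripper_force": force on a finger pad.
Only numpy, scipy, OpenCV 4.12 (cv2) and the standard library are available. Lean on these libraries where they do the work, as an engineer would, in place of code of your own. Each camera call takes 0.05 s, during which the arm holds its last target. There are 200 camera calls.

## Working session

There is one attempt and no reset: what is moved stays moved. The work goes in short steps, Python scripts to look and compute and a tool call to move; the robot and the scene stay as the last step left them, time stands still between calls to the robot, and variables do not carry over. Pictures are saved under pics/ and viewed, at most 10 in all, crops included, and the job is handed in when it is done.

Besides the shell and the picture viewer there is one more tool, called after ">>>" in YAML: its name, and indented under it one key for each argument. move_arm: Moves the arm, as the interface text tells. Its arguments: {"type":"object","properties":{"turn":{"type":"array","items":{"type":"array","items":{"type":"number"}}},"travel":{"type":"array","items":{"type":"array","items":{"type":"number"}}},"hand":{"type":"array","items":{"type":"number"}}},"required":["turn","travel","hand"]}

```bash
ls; mkdir -p pics; cat > h.py <<'E'
import numpy as np, cv2, pickle
from plant import bot
from scipy.spatial.transform import Rotation as R
def grab(n):
    f=bot.grab_frame(n); pickle.dump(f,open(f'{n}.pkl','wb')); return f
def load(n): return pickle.load(open(f'{n}.pkl','rb'))
def cloud(f):
    h,w=f['z_map'].shape
    u,v=np.meshgrid(np.arange(w),np.arange(h))
    K=np.array([[f['fx'],0,f['cx']],[0,f['fy'],f['cy']],[0,0,1.]])
    p=np.stack([u,v],-1).reshape(-1,1,2).astype(float)
    s=cv2.undistortPoints(p,K,np.array([f['k1'],0,0,0,0.])).reshape(h,w,2)
    z=f['z_map']
    c=np.stack([s[...,0]*z,-s[...,1]*z,-z],-1)
    P=c@R.from_quat(f['attitude']).as_matrix().T+np.array(f['position'])
    P[z==0]=np.nan
    return P
def save(img,n): cv2.imwrite('pics/'+n,img[...,::-1])
E
python3 - <<'E'
from h import *
for n in ('top','scene'):
    f=grab(n); print(n,f['position'],f['attitude'],f['fx'],f['k1'])
    save(cv2.resize(f['color'],(800,600)),n+'0.png')
print(bot.get_obs())
E
```

```text
pics
top [0.36297511 0.13654976 1.53292585] [ 0.03886069 -0.04035178 -0.6972841   0.71460232] 381.7161624663562 -0.1181758776327147
scene [ 1.2673621  -0.28100546  0.99471041] [0.32867199 0.18786089 0.45488386 0.8060792 ] 426.5517946459904 0.013416001567403307
{'time': 0.1, 'joint_positions': array([ 1.21742163e+00,  3.00429779e-01,  1.52154147e+00,  2.27072563e-07,
        1.32071360e+00, -6.65687419e-02]), 'qd': array([ 8.06508310e-04,  2.12589142e-04, -2.13632789e-03, -1.39039551e-05,
       -3.08514117e-03, -1.87721493e-03]), 'tau': array([ 1.12262551e-03, -5.44377780e+01, -3.62371552e+01, -2.05515494e-05,
        2.98235951e-03, -7.03780825e-05]), 'eef_pos': array([0.15549905, 0.52732969, 0.23076074]), 'orientation': array([ 1.42911991e-01,  9.89735250e-01, -5.34078757e-04, -1.13931521e-04]), 'contact_force': array([0.43427123, 0.49378428, 0.1159526 ]), 'wrist_torque': array([-0.02951199,  0.00861329,  0.01353007]), 'gripper_force': 0.0, 'width': 0.9989909840455075}
```

View pics/top0.png

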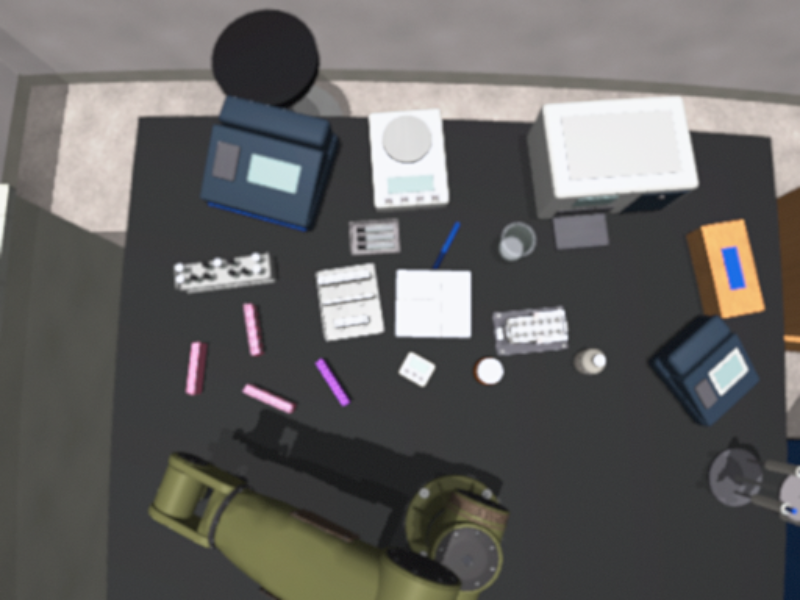

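View pics/scene0.png

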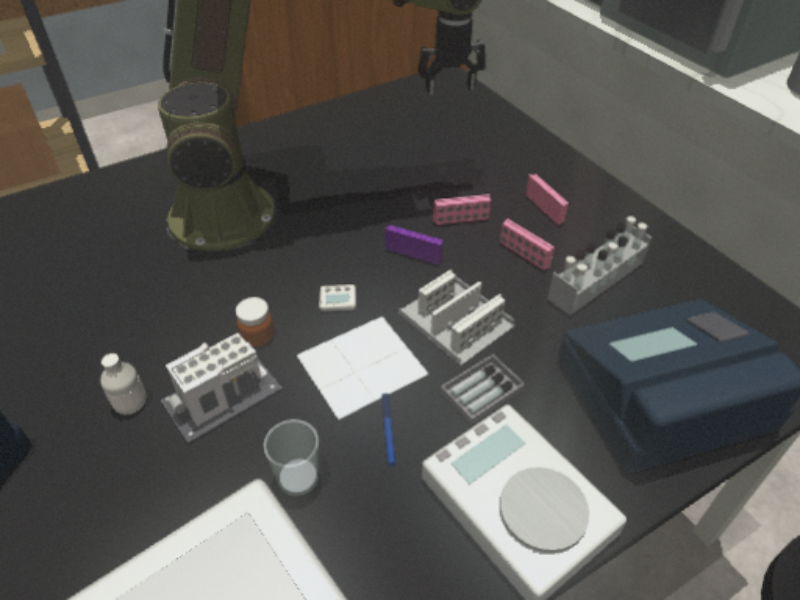

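The top view shows the rack at about (350,300) px, with the short plate nearest the robot, the cover in the middle and the full plate in the far slot at (343,275). The wipe is at (433,303) and the magazine at (530,330). The scene view agrees. Next I measure the rack and magazine and look at the magazine close up.

```bash
python3 - <<'E'
from h import *
f=load('top');P=cloud(f);s=512/800
def rect(m,name):
    q=P[m]; r=cv2.minAreaRect(q[:,:2].astype(np.float32)*1000); print(name,len(q),np.round(r[0],1),np.round(r[1],1),round(r[2],1),'z',np.round(np.nanpercentile(q[:,2],[5,50,95]),4))
def box(x0,x1,y0,y1):
    m=np.zeros(P.shape[:2],bool); m[int(y0*s):int(y1*s),int(x0*s):int(x1*s)]=1; return m
b=box(305,392,255,348)
Z=P[...,2]
m=b&(Z>.05)&(Z<.08)
n,l,st,c=cv2.connectedComponentsWithStats(m.astype(np.uint8))
for i in range(1,n):
    if st[i,4]>15: rect(l==i,'rackpiece')
rect(b&(Z>.003)&(Z<.09),'rack all')
b=box(480,582,295,362)
rect(b&(Z>.004)&(Z<.15),'mag all')
for lo,hi in((.003,.03),(.06,.095),(.095,.103),(.103,.115)): 
    m=b&(Z>lo)&(Z<hi)
    if m.sum()>3: rect(m,f'mag {lo}-{hi}')
rect(box(390,475,265,342)&(f['color'].min(-1)>150),'wipe')
sc=load('scene'); 
a=cv2.resize(sc['color'][205:285,95:190],(480,404),interpolation=cv2.INTER_CUBIC)
t=cv2.resize(f['color'][185:235,305:372],(310,231),interpolation=cv2.INTER_CUBIC)
t2=cv2.resize(f['color'][160:222,195:255],(310,320),interpolation=cv2.INTER_CUBIC)
im=np.zeros((555,795,3),np.uint8); im[:404,:480]=a; im[:231,483:793]=t; im[234:554,483:793]=t2
save(im,'crop1.png')
E
```

```text
rackpiece 165 [615.4 291.7] [ 18.8 126.3] 10.4 z [0.056  0.0638 0.0709]
rackpiece 86 [560.8 279.4] [  9.8 129.5] 10.5 z [0.0555 0.0648 0.0714]
rackpiece 107 [505.2 271.1] [18.5 84.5] 10.6 z [0.0573 0.0642 0.0689]
rack all 1754 [563.8 288.2] [237.6 220.7] 1.6 z [0.0034 0.0082 0.0666]
mag all 1432 [ 504.6 -187.3] [172.9 267.2] 1.4 z [0.0048 0.0318 0.1099]
mag 0.003-0.03 831 [ 505.6 -187.3] [172.2 266.7] 1.2 z [0.0033 0.0082 0.0157]
mag 0.06-0.095 70 [ 482.9 -154.5] [ 86.3 220. ] 18.0 z [0.065  0.0795 0.0939]
mag 0.095-0.103 114 [ 498.5 -186.6] [ 72.3 137.7] 1.5 z [0.0969 0.1014 0.1029]
mag 0.103-0.115 487 [ 494.9 -186.4] [ 72.5 131.1] 7.5 z [0.1034 0.1069 0.1116]
wipe 2036 [561.1  66.9] [172.2 189.6] 1.6 z [-0.0051  0.0005  0.006 ]
```

View pics/crop1.png

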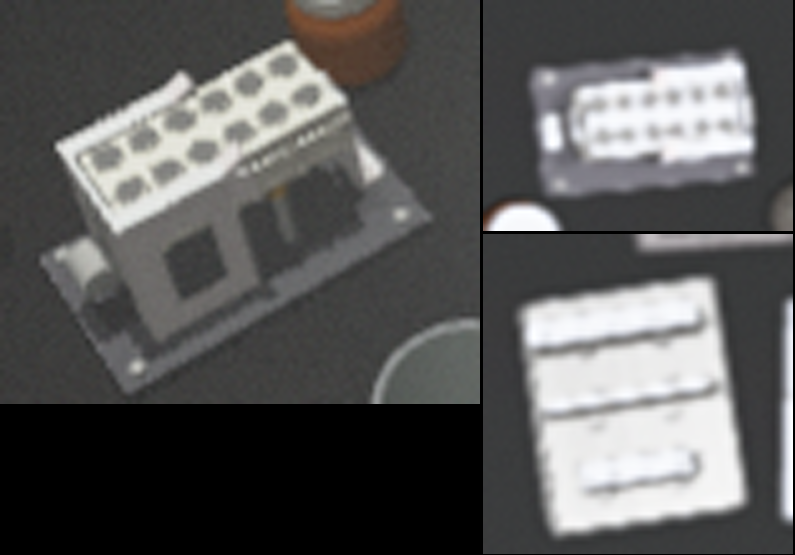

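The crops show the magazine's lips on its right half (world −y side). The gate is the white piece at the left end, at (550,130) in the crop, so the mouth faces world +y. The target is the top strip in the rack crop, which is 130 mm long with wells. I'll go over it now.

```bash
cat >> h.py <<'E'
def down(yaw,pitch=0.,ax='x'):
    # tool y along (cos yaw, sin yaw), z down; then turned by pitch about own axis
    c,s=np.cos(yaw),np.sin(yaw)
    return R.from_matrix(np.array([[-s,c,0],[c,s,0],[0,0,-1]]).T)*R.from_euler(ax,pitch)
def goal(p,r,frm=None):
    o=bot.get_obs()
    p0,r0=(np.array(o['eef_pos']),R.from_quat(o['orientation'])) if frm is None else frm
    print('t',round(o['time'],2),'turn',np.round((r0.inv()*r).as_rotvec(),4),'travel',np.round(r0.inv().apply(np.array(p)-p0),4),'F',np.round(o['contact_force'],1))
E
python3 -c "
from h import *
goal([.5954,.2917,.22],down(.183))"
```

```text
t 0.1 turn [-1.000e-03  5.000e-04  1.101e+00] travel [-0.4886 -0.1015  0.0108] F [0.4 0.5 0.1]
```

>>> move_arm:
  turn:
    - [0, 0, 1.1]
    - [0, 0, 1.1]
    - [0, 0, 1.1]
    - [0, 0, 1.1]
    - [0, 0, 1.1]
    - [0, 0, 1.1]
    - [0, 0, 1.1]
    - [0, 0, 1.1]
  travel:
    - [-0.489, -0.1015, 0.011]
    - [-0.489, -0.1015, 0.011]
    - [-0.489, -0.1015, 0.011]
    - [-0.489, -0.1015, 0.011]
    - [-0.489, -0.1015, 0.011]
    - [-0.489, -0.1015, 0.011]
    - [-0.489, -0.1015, 0.011]
    - [-0.489, -0.1015, 0.011]
  hand: [0.045, 0.045, 0.045, 0.045, 0.045, 0.045, 0.045, 0.045]

```text
time: 1.1
eef_pos: [0.5975, 0.2906, 0.2199]
orientation: [0.639, 0.769, -0.0, -0.0]
contact_force: [-0.2, 1.5, 0.2]
width: 0.527
gripper_force: 0.0
```

>>> move_arm:
  turn:
    - [0, 0, 0]
    - [0, 0, 0]
  travel:
    - [0, 0, 0]
    - [0, 0, 0]
  hand: [0.045, 0.045]

```text
time: 1.35
eef_pos: [0.5955, 0.292, 0.2197]
orientation: [0.639, 0.769, -0.0, -0.0]
contact_force: [-1.0, -0.2, 0.2]
width: 0.53
gripper_force: 0.0
```

```bash
python3 - <<'E'
from h import *
goal([.5954,.2917,.22],down(.183))
o=bot.get_obs(); print(o['eef_pos'],o['joint_positions'],o['width'])
f=grab('wrist');P=cloud(f);Z=P[...,2]
print(f['position'])
save(f['color'],'w1.png')
m=(Z>.055)&(Z<.075)
n,l,st,c=cv2.connectedComponentsWithStats(m.astype(np.uint8))
for i in range(1,n):
    if st[i,4]>150:
        q=P[l==i]; r=cv2.minAreaRect(q[:,:2].astype(np.float32)*1000); print(c[i].round(),len(q),np.round(r[0],1),np.round(r[1],1),round(r[2],1),np.median(q[:,2]))
E
```

```text
t 1.35 turn [-0.0012  0.      0.0009] travel [-0.0002 -0.0001 -0.0003] F [-1.  -0.2  0.2]
[0.59549182 0.29196584 0.2196646 ] [4.00556973e-01 5.67295565e-01 1.16997400e+00 2.24001503e-04
 1.40546552e+00 2.16665164e-01] 0.5304642720433518
[0.58402979 0.35798078 0.36286904]
[467.  90.] 2079 [769.3 406.6] [ 65.9 140.6] 30.4 0.06626592706591433
[28. 96.] 1449 [375.4 331.5] [71.1 19. ] 34.7 0.05886496101369282
[273. 180.] 2533 [614.1 294.3] [ 19.  129.8] 10.2 0.06494972323765147
[215. 183.] 1341 [559.5 281.1] [  9.  129.2] 10.2 0.06611680793716268
[156. 183.] 1985 [504.  273.1] [19.8 87.5] 10.3 0.06470415202639679
[481. 308.] 2050 [870.2 204.8] [ 51.6 130.4] 65.5 0.055723264937023426
[428. 346.] 152 [826.4 139.2] [ 9.9 38.5] 53.6 0.056962036528206
```

View pics/w1.png

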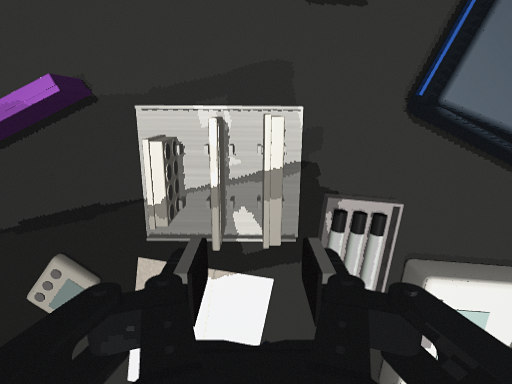

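Wrist view: the full plate is at (273,180), 19 × 130 mm, top at z = 0.065. The cover is at (215,183) and the short plate at (156,183). I'll descend on the full plate and grip.

```bash
python3 -c "
from h import *
goal([.614,.294,.075],down(.179))
goal([.614,.294,.037],down(.179))"
```

```text
t 1.4 turn [-0.0005 -0.      0.0058] travel [-0.0019  0.0189  0.1451] F [-0.   0.4 -0.2]
t 1.4 turn [-0.0005 -0.      0.0058] travel [-0.0019  0.0189  0.1831] F [-0.   0.4 -0.2]
```

>>> move_arm:
  turn:
    - [0, 0, 0.006]
    - [0, 0, 0.006]
    - [0, 0, 0.006]
    - [0, 0, 0.006]
    - [0, 0, 0.006]
    - [0, 0, 0.006]
    - [0, 0, 0.006]
    - [0, 0, 0.006]
  travel:
    - [-0.002, 0.019, 0.04]
    - [-0.002, 0.019, 0.1]
    - [-0.002, 0.019, 0.14]
    - [-0.002, 0.019, 0.165]
    - [-0.002, 0.019, 0.183]
    - [-0.002, 0.019, 0.183]
    - [-0.002, 0.019, 0.183]
    - [-0.002, 0.019, 0.183]
  hand: [0.045, 0.045, 0.045, 0.045, 0.045, 0.045, 0.03, 0.02]

```text
time: 2.4
eef_pos: [0.6154, 0.2936, 0.0386]
orientation: [0.641, 0.767, 0.001, 0.0]
contact_force: [-0.1, -0.8, -0.8]
width: 0.238
gripper_force: 0.0
```

>>> move_arm:
  turn:
    - [0, 0, 0]
    - [0, 0, 0]
    - [0, 0, 0]
    - [0, 0, 0]
    - [0, 0, 0]
  travel:
    - [0, 0, 0]
    - [0, 0, 0]
    - [0, 0, 0]
    - [0, 0, 0]
    - [0, 0, 0]
  hand: [0.01, 0.005, 0.005, 0.005, 0.005]

```text
time: 3.02
eef_pos: [0.6152, 0.2936, 0.0385]
orientation: [0.641, 0.767, 0.001, 0.0]
contact_force: [-3.7, -0.7, 5.9]
width: 0.199
gripper_force: 58.5
```

```bash
python3 -c "
from h import *
goal([.615,.2936,.15],down(.18))
goal([.572,.0625,.15],down(.1,-.873))
goal([.572,.0625,.032],down(.1,-.873))"
```

```text
t 3.02 turn [ 0.0011 -0.0004 -0.002 ] travel [ 1.000e-04 -1.000e-04 -1.115e-01] F [-3.7 -0.7  5.9]
t 3.02 turn [-0.8714 -0.0344  0.0728] travel [-0.2197 -0.0833 -0.1117] F [-3.7 -0.7  5.9]
t 3.02 turn [-0.8714 -0.0344  0.0728] travel [-0.2198 -0.0834  0.0063] F [-3.7 -0.7  5.9]
```

>>> move_arm:
  turn:
    - [0, 0, 0]
    - [0, 0, 0]
    - [0, 0, 0]
    - [-0.2, 0, 0.02]
    - [-0.37, -0.015, 0.03]
    - [-0.55, -0.02, 0.05]
    - [-0.7, -0.03, 0.06]
    - [-0.871, -0.034, 0.073]
  travel:
    - [0, 0, -0.03]
    - [0, 0, -0.07]
    - [0, 0, -0.111]
    - [-0.04, -0.015, -0.111]
    - [-0.1, -0.04, -0.111]
    - [-0.15, -0.06, -0.111]
    - [-0.2, -0.075, -0.111]
    - [-0.22, -0.083, -0.111]
  hand: [0.005, 0.005, 0.005, 0.005, 0.005, 0.005, 0.005, 0.005]

```text
time: 4.03
eef_pos: [0.5727, 0.0737, 0.1551]
orientation: [0.615, 0.673, 0.298, 0.282]
contact_force: [0.8, 1.9, -0.6]
width: 0.198
gripper_force: 58.9
```

>>> move_arm:
  turn:
    - [0, 0, 0]
    - [0, 0, 0]
  travel:
    - [0, 0, 0]
    - [0, 0, 0]
  hand: [0.005, 0.005]

```text
time: 4.28
eef_pos: [0.5744, 0.0784, 0.1552]
orientation: [0.614, 0.676, 0.298, 0.278]
contact_force: [0.7, -0.3, -0.9]
width: 0.197
gripper_force: 58.9
```

```bash
python3 - <<'E'
from h import *
goal([.572,.0625,.032],down(.1,-.873))
o=bot.get_obs(); print(o['eef_pos'],o['width'],o['joint_positions'])
f=grab('scene'); save(cv2.resize(f['color'][150:330,130:400],(800,533)),'s1.png')
E
```

```text
t 4.28 turn [-0.0339  0.0119  0.0029] travel [-0.0144 -0.0944  0.0795] F [ 0.7 -0.3 -0.9]
[0.57443192 0.07840013 0.15522806] 0.1970847689235782 [ 0.06720081  0.1893124   2.07986003  0.35839562  0.03552583 -0.38278617]
```

View pics/s1.png

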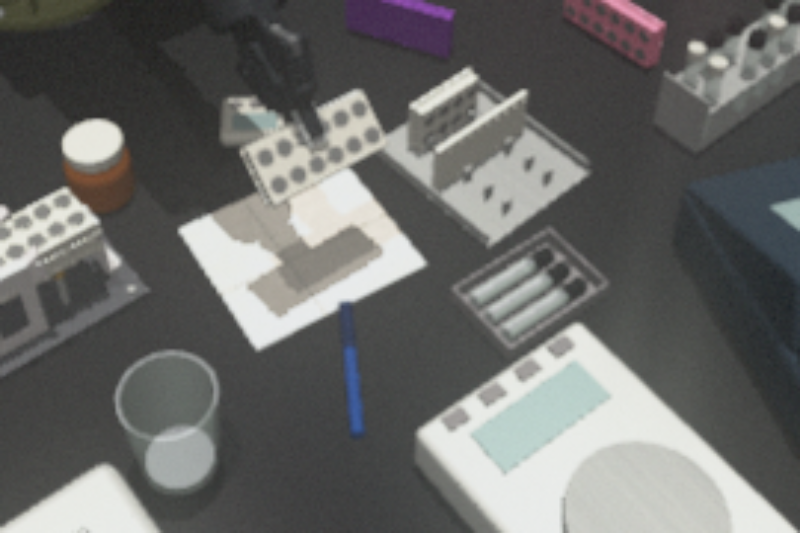

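The scene view shows the plate held at (315,145) with wells facing up and clear, and the other two pieces still in the rack. Joint 5 is near its 0 limit at this pitch, so I'll lay the plate down with a steeper tool at 35° tilt.

```bash
python3 -c "
from h import *
goal([.581,.063,.10],down(.1,-.61))
goal([.581,.063,.036],down(.1,-.61))"
```

```text
t 4.33 turn [0.2296 0.0122 0.0014] travel [-0.0155 -0.0379  0.0407] F [-0.4  0.1 -1.9]
t 4.33 turn [0.2296 0.0122 0.0014] travel [-0.0148 -0.0855  0.0835] F [-0.4  0.1 -1.9]
```

>>> move_arm:
  turn:
    - [0.1, 0, 0]
    - [0.23, 0, 0]
    - [0.23, 0, 0]
    - [0.23, 0, 0]
    - [0.23, 0, 0]
    - [0.23, 0, 0]
  travel:
    - [0, 0, 0]
    - [-0.01, -0.02, 0.02]
    - [-0.015, -0.038, 0.041]
    - [-0.015, -0.038, 0.041]
    - [-0.015, -0.038, 0.041]
    - [-0.015, -0.038, 0.041]
  hand: [0.005, 0.005, 0.005, 0.005, 0.005, 0.005]

```text
time: 5.08
eef_pos: [0.5806, 0.0629, 0.1003]
orientation: [0.642, 0.705, 0.219, 0.207]
contact_force: [0.4, 0.2, -0.9]
width: 0.203
gripper_force: 58.9
```

```bash
python3 -c "
from h import *
goal([.581,.063,.036],down(.1,-.61))
print(bot.get_obs()['eef_pos'],bot.get_obs()['joint_positions'])"
```

```text
t 5.08 turn [ 0.0018  0.0138 -0.0011] travel [ 0.0008 -0.0366  0.0528] F [ 0.4  0.2 -0.9]
[0.58062903 0.06286989 0.10027124] [ 0.03533257  0.31325317  1.97199345  0.09611772  0.24593605 -0.14505412]
```

>>> move_arm:
  turn:
    - [0, 0.014, 0]
    - [0, 0.014, 0]
    - [0, 0.014, 0]
    - [0, 0.014, 0]
    - [0, 0.014, 0]
  travel:
    - [0.001, -0.012, 0.017]
    - [0.001, -0.024, 0.035]
    - [0.001, -0.033, 0.047]
    - [0.001, -0.037, 0.053]
    - [0.001, -0.037, 0.053]
  hand: [0.005, 0.005, 0.005, 0.005, 0.005]

```text
time: 5.7
eef_pos: [0.5803, 0.063, 0.0347]
orientation: [0.64, 0.707, 0.223, 0.201]
contact_force: [0.4, 0.2, 0.3]
width: 0.197
gripper_force: 58.9
```

```bash
python3 -c "
from h import *
goal([.581,.063,.034],down(.1,-.61))
print(bot.get_obs()['eef_pos'],bot.get_obs()['joint_positions'])"
```

```text
t 5.7 turn [ 0.0004 -0.0005 -0.0014] travel [-0.0001  0.0001  0.0009] F [0.4 0.2 0.3]
[0.58034577 0.0630488  0.03469267] [ 0.02793607  0.44902301  1.99043183  0.42269146  0.10188531 -0.47838909]
```

>>> move_arm:
  turn:
    - [0, 0, 0]
    - [0, 0, 0]
    - [0, 0, 0]
    - [0, 0, 0]
    - [0, 0, 0]
    - [0, 0, 0]
    - [0, 0, 0]
    - [0, 0, 0]
  travel:
    - [0, 0, 0.001]
    - [0, 0, 0.001]
    - [0, 0, 0.001]
    - [0, -0.006, -0.004]
    - [0, -0.012, -0.008]
    - [0, -0.018, -0.012]
    - [0, -0.024, -0.016]
    - [0, -0.031, -0.02]
  hand: [0.03, 0.05, 0.05, 0.05, 0.05, 0.05, 0.05, 0.05]

```text
time: 6.7
eef_pos: [0.5435, 0.0592, 0.0333]
orientation: [0.64, 0.707, 0.223, 0.202]
contact_force: [-0.2, -0.2, -0.4]
width: 0.59
gripper_force: 0.0
```

```bash
python3 - <<'E'
from h import *
goal([.40,.02,.26],down(.1))
f=grab('scene'); save(cv2.resize(f['color'][170:290,150:330],(800,533)),'s2.png')
E
```

```text
t 6.7 turn [ 6.109e-01 -6.000e-04 -1.500e-03] travel [-0.0246  0.0099 -0.2699] F [-0.2 -0.2 -0.4]
```

View pics/s2.png

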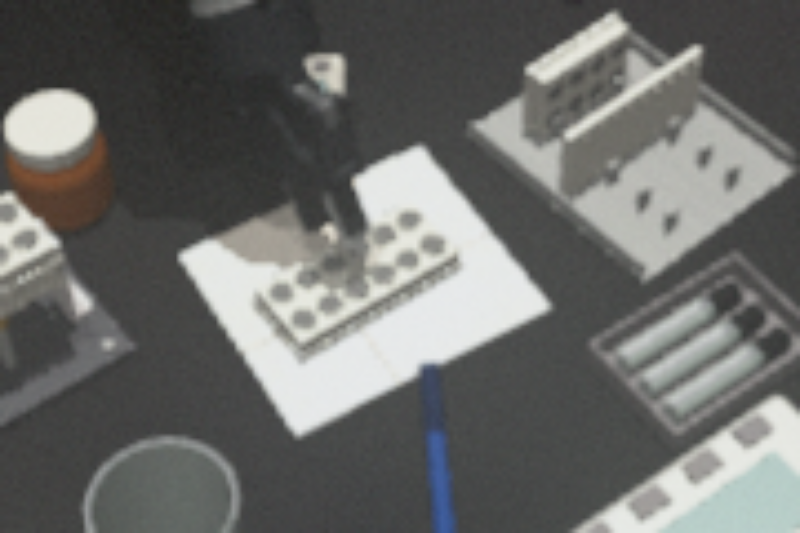

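The plate lies flat with wells up at (357,280) in the crop. I'll back off and take a wrist view of both the plate and the magazine.

```bash
python3 -c "
from h import *
goal([.53,-.08,.29],down(.1))"
```

```text
t 6.75 turn [ 0.6099 -0.0007 -0.0014] travel [-0.137   0.1258 -0.2259] F [-1.   0.3 -1.4]
```

>>> move_arm:
  turn:
    - [0, 0, 0]
    - [0.1, 0, 0]
    - [0.25, 0, 0]
    - [0.4, 0, 0]
    - [0.55, 0, 0]
    - [0.61, 0, 0]
    - [0.61, 0, 0]
    - [0.61, 0, 0]
  travel:
    - [0, 0, -0.04]
    - [0, 0, -0.09]
    - [0, 0.03, -0.14]
    - [-0.04, 0.07, -0.18]
    - [-0.08, 0.1, -0.21]
    - [-0.137, 0.126, -0.226]
    - [-0.137, 0.126, -0.226]
    - [-0.137, 0.126, -0.226]
  hand: [0.05, 0.06, 0.083, 0.083, 0.083, 0.083, 0.083, 0.083]

```text
time: 7.75
eef_pos: [0.5319, -0.0827, 0.2923]
orientation: [0.673, 0.74, 0.001, 0.002]
contact_force: [-0.1, 0.6, -0.4]
width: 0.972
gripper_force: 0.0
```

```bash
python3 - <<'E'
from h import *
o=bot.get_obs(); print(o['eef_pos'],o['width'])
f=grab('wrist');P=cloud(f);Z=P[...,2]
save(f['color'],'w2.png')
def rep(m,name):
    n,l,st,c=cv2.connectedComponentsWithStats(m.astype(np.uint8))
    for i in range(1,n):
        if st[i,4]>400:
            q=P[l==i]; r=cv2.minAreaRect(q[:,:2].astype(np.float32)*1000); print(name,c[i].round(),len(q),np.round(r[0],1),np.round(r[1],1),round(r[2],1),np.round(np.percentile(q[:,2],[5,50,95]),4))
rep((Z>.012)&(Z<.024),'flat'); rep((Z>.095)&(Z<.118),'mag')
E
```

```text
[ 0.53192699 -0.08268912  0.29233676] 0.9721781902590083
flat [144.  12.] 1299 [386.3  77.6] [73.5 35.3] 6.4 [0.0138 0.0184 0.0204]
flat [290.  49.] 4701 [563.6  55.7] [ 56.  111.7] 5.8 [0.0176 0.0191 0.0207]
flat [497.  47.] 636 [812.1  82.5] [ 25.  107.3] 19.8 [0.0128 0.0182 0.0233]
flat [401.  80.] 846 [711.   34.9] [ 11.8 137.7] 63.5 [0.0122 0.0136 0.0162]
flat [456. 267.] 461 [ 844. -203.] [144.7  37.8] 24.7 [0.0129 0.018  0.0234]
mag [413. 236.] 1354 [ 711.5 -134. ] [77.7 83.2] 60.5 [0.096  0.1039 0.1062]
mag [212. 261.] 6367 [ 494.  -184.2] [ 78.7 132.7] 7.4 [0.1039 0.106  0.1089]
mag [484. 299.] 544 [ 820.4 -203.2] [68.6 16. ] 22.8 [0.0958 0.1032 0.1146]
```

View pics/w2.png

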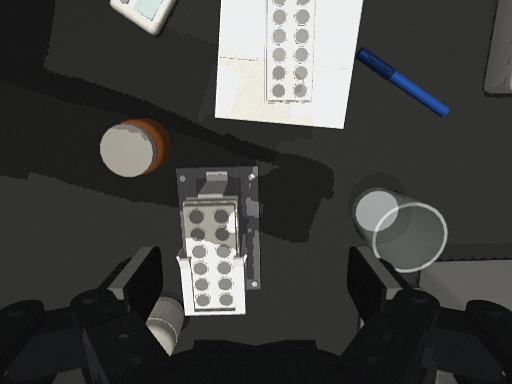

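Wrist view: the plate is at (290,49) with wells up, cut off at the top. The magazine is at (212,261), with the lips on the lower half, the gate at (215,182) and the mouth facing up (+y). One closer look at the magazine will help, since the side fit is only 1.5 mm.

```bash
python3 -c "
from h import *
goal([.505,-.245,.23],down(.129))"
```

```text
t 7.8 turn [ 0.0009  0.0006 -0.0334] travel [-0.1606 -0.0417  0.0607] F [ 0.5  0.  -1.2]
```

>>> move_arm:
  turn:
    - [0, 0, -0.033]
    - [0, 0, -0.033]
    - [0, 0, -0.033]
    - [0, 0, -0.033]
    - [0, 0, -0.033]
    - [0, 0, -0.033]
    - [0, 0, -0.033]
  travel:
    - [-0.04, -0.01, 0.02]
    - [-0.1, -0.03, 0.04]
    - [-0.16, -0.042, 0.06]
    - [-0.16, -0.042, 0.06]
    - [-0.16, -0.042, 0.06]
    - [-0.16, -0.042, 0.06]
    - [-0.16, -0.042, 0.06]
  hand: [0.083, 0.083, 0.083, 0.083, 0.083, 0.083, 0.083]

```text
time: 8.68
eef_pos: [0.5054, -0.2422, 0.2306]
orientation: [0.658, 0.753, 0.0, 0.0]
contact_force: [0.2, -0.1, -0.6]
width: 0.973
gripper_force: 0.0
```

```bash
python3 - <<'E'
from h import *
o=bot.get_obs(); print(o['eef_pos'],bot.get_obs()['qd'].round(3))
f=grab('wrist');P=cloud(f)
save(f['color'],'w3.png')
O=np.array([.4938,-.1827]);a=.129
Q=P[...,:2]-O; X=Q[...,0]*np.cos(a)+Q[...,1]*np.sin(a); Y=-Q[...,0]*np.sin(a)+Q[...,1]*np.cos(a); Z=P[...,2]
top=(Z>.098)&(Z<.118)&(abs(X)<.06)&(abs(Y)<.09)
for y in np.arange(-.068,.075,.006):
    m=top&(abs(Y-y)<.003)
    if m.sum()>20: print(round(y,3),np.round(np.percentile(X[m],[.5,99.5])*1000,1),np.round(np.median(Z[m]),4),m.sum())
m=top&(abs(X)<.02); print('Y ends',np.round(np.percentile(Y[m],[.3,99.7])*1000,1))
g=(Z>.08)&(Z<.09)&(abs(X)<.03)&(abs(Y-.07)<.012); print('gate',g.sum(),np.round(np.percentile(X[g],[2,98])*1000,1) if g.sum() else '',np.round(np.percentile(Y[g],[2,98])*1000,1) if g.sum() else '')
b=(abs(X)<.2)&(abs(Y)<.2)&(Z<.015); print('foot/bench z',np.round(np.percentile(Z[b],[10,50,90]),4))
ft=(Z>.003)&(Z<.013)&(abs(X)<.065)&(abs(Y)<.12); r=cv2.minAreaRect(np.stack([X[ft],Y[ft]],-1).astype(np.float32)*1000); print('foot',r)
E
```

```text
[ 0.50535196 -0.24217426  0.23058973] [-0.009  0.004 -0.003  0.001  0.002 -0.002]
-0.068 [-35.1  35.1] 0.1086 293
-0.062 [-34.9  35. ] 0.1065 594
-0.056 [-35.5  34.7] 0.1066 565
-0.05 [-35.4  35.4] 0.1069 583
-0.044 [-35.1  35.2] 0.1066 609
-0.038 [-35.   34.9] 0.1064 583
-0.032 [-34.8  35.4] 0.1068 625
-0.026 [-34.6  35.4] 0.1068 623
-0.02 [-35.1  35.2] 0.1063 616
-0.014 [-34.9  35.1] 0.1068 684
-0.008 [-34.7  35.6] 0.1069 627
-0.002 [-36.4  37.4] 0.1064 715
0.004 [-38.   38.9] 0.1064 705
0.01 [-27.5  28.1] 0.1064 521
0.016 [-27.3  28. ] 0.1062 559
0.022 [-27.  28.] 0.1058 560
0.028 [-26.9  28.4] 0.1062 565
0.034 [-26.7  28.2] 0.1063 578
0.04 [-26.5  28.1] 0.1059 582
0.046 [-26.4  28.7] 0.106 619
0.052 [-27.1  28.6] 0.1064 612
0.058 [-26.9  28.4] 0.1061 623
0.064 [-26.6  28.1] 0.1055 282
Y ends [-67.6  63.6]
gate 174 [-12.5  14.4] [68.4 72.2]
foot/bench z [-0.0004  0.0006  0.0019]
foot ((-3.5292930603027344, 5.8329315185546875), (215.88595581054688, 128.9805145263672), 88.0481185913086)
```

View pics/w3.png

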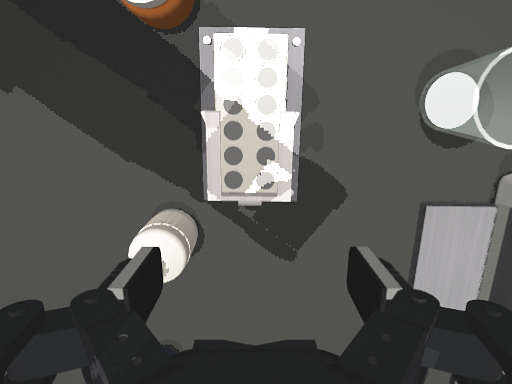

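Wrist view: magazine at (250,115), square, mouth up (+y). The refined fit puts its origin near (0.4940, −0.1819) with yaw 0.122. Next I check the finger-tip depth and go to grasp the plate.

```bash
python3 - <<'E'
from h import *
f=load('wrist');P=cloud(f)
o=bot.get_obs(); r0=R.from_quat(o['orientation'])
T=r0.inv().apply(P.reshape(-1,3)-o['eef_pos']).reshape(P.shape)
for sl in (np.s_[245:320,105:165],np.s_[245:320,345:410]):
    t=T[sl].reshape(-1,3); t=t[abs(t[:,2])<.06]; print(np.round(np.percentile(t,[1,50,99],axis=0)*1000,1).tolist())
goal([.5624,.0679,.06],down(.101))
goal([.5624,.0679,.002],down(.101))
E
```

```text
[[-9.5, -53.9, -58.6], [7.8, -41.1, -35.9], [12.8, -40.4, -13.9]]
[[-9.6, 41.9, -59.1], [7.8, 42.6, -36.6], [12.9, 55.3, -13.8]]
t 8.72 turn [ 0.0008 -0.0006  0.032 ] travel [0.2999 0.0976 0.1707] F [ 0.3 -1.1 -0.1]
t 8.72 turn [ 0.0008 -0.0006  0.032 ] travel [0.2998 0.0975 0.2287] F [ 0.3 -1.1 -0.1]
```

>>> move_arm:
  turn:
    - [0, 0, 0.032]
    - [0, 0, 0.032]
    - [0, 0, 0.032]
    - [0, 0, 0.032]
    - [0, 0, 0.032]
    - [0, 0, 0.032]
    - [0, 0, 0.032]
    - [0, 0, 0.032]
  travel:
    - [0.04, 0.013, 0]
    - [0.1, 0.032, 0]
    - [0.16, 0.05, 0.02]
    - [0.22, 0.07, 0.06]
    - [0.27, 0.09, 0.11]
    - [0.3, 0.0975, 0.15]
    - [0.3, 0.0975, 0.17]
    - [0.3, 0.0975, 0.17]
  hand: [0.083, 0.083, 0.083, 0.083, 0.083, 0.083, 0.083, 0.083]

```text
time: 9.72
eef_pos: [0.5611, 0.0681, 0.0587]
orientation: [0.67, 0.742, -0.001, -0.002]
contact_force: [0.9, -0.5, 0.2]
width: 0.974
gripper_force: 0.0
```

```bash
python3 - <<'E'
from h import *
f=grab('wrist');P=cloud(f);Z=P[...,2];m=(Z>.012)&(Z<.026)&(abs(P[...,0]-.56)<.06)&(abs(P[...,1]-.065)<.1)
n,l,st,c=cv2.connectedComponentsWithStats(m.astype(np.uint8))
i=1+st[1:,4].argmax(); q=P[l==i]; print(c[i],cv2.minAreaRect(q[:,:2].astype(np.float32)*1000),np.median(q[:,2]))
goal([.5624,.0679,.0],down(.101))
E
```

```text
[254.68269012 222.34012486] ((562.217529296875, 62.33480453491211), (56.28123474121094, 125.65699768066406), 5.675302028656006) 0.018892960316984245
t 9.78 turn [-0.0005 -0.001  -0.0004] travel [0.0004 0.0004 0.0607] F [ 0.5 -0.6  0.7]
```

>>> move_arm:
  turn:
    - [0, 0, 0]
    - [0, 0, 0]
    - [0, 0, 0]
    - [0, 0, 0]
    - [0, 0, 0]
    - [0, 0, 0]
    - [0, 0, 0]
    - [0, 0, 0]
  travel:
    - [-0.001, 0, 0.02]
    - [-0.001, 0, 0.04]
    - [-0.001, 0, 0.055]
    - [-0.001, 0, 0.06]
    - [-0.001, 0, 0.06]
    - [-0.001, 0, 0.06]
    - [-0.001, 0, 0.06]
    - [-0.001, 0, 0.06]
  hand: [0.083, 0.083, 0.083, 0.083, 0.07, 0.055, 0.04, 0.04]

```text
time: 10.78
eef_pos: [0.563, 0.0662, 0.0018]
orientation: [0.671, 0.741, 0.001, 0.0]
contact_force: [-0.6, -0.2, 5.7]
width: 0.682
gripper_force: 65.1
```

>>> move_arm:
  turn:
    - [0, 0, 0]
    - [0, 0, 0]
  travel:
    - [0, 0, 0]
    - [0, 0, 0]
  hand: [0.03, 0.03]

```text
time: 11.02
eef_pos: [0.563, 0.0662, 0.0017]
orientation: [0.671, 0.741, 0.001, 0.0]
contact_force: [-0.7, -0.7, 6.0]
width: 0.685
gripper_force: 65.1
```

```bash
cat > chk.py <<'E'
from h import *
o=bot.get_obs(); r0=R.from_quat(o['orientation'])
f=grab('wrist');P=cloud(f)
T=r0.inv().apply(P.reshape(-1,3)-o['eef_pos']).reshape(P.shape)
m=(abs(T[...,1])<.027)&(abs(T[...,2])<.05)&(abs(T[...,0])<.08)&np.isfinite(T[...,2])
q=T[m]; A=np.c_[q[:,:2],np.ones(len(q))]
for _ in range(4):
    k,*_r=np.linalg.lstsq(A,q[:,2],rcond=None); e=abs(A@k-q[:,2])<.003; A,q=A[e],q[e]
print('top face in tool frame: z=%.4f slopes x %.4f y %.4f'%(k[2],k[0],k[1]),'x ends',np.round(np.percentile(q[:,0],[.5,99.5]),4),len(q),'w',o['width'],o['eef_pos'])
for sgn in (-1,1):
    t=T[(sgn*T[...,1]>.029)&(sgn*T[...,1]<.046)&(abs(T[...,0])<.013)&(T[...,2]>-.06)&(T[...,2]<.02)]
    if len(t): print('finger',sgn,np.round(np.percentile(t,[1,50,99],axis=0)*1000,1).tolist())
E
python3 chk.py
```

```text
top face in tool frame: z=-0.0172 slopes x 0.0179 y -0.0000 x ends [-0.0248  0.0311] 11067 w 0.6846030258578772 [0.56302665 0.06618808 0.00173177]
finger -1 [[-6.3, -45.8, -59.8], [8.4, -39.1, -49.2], [12.9, -29.1, 1.5]]
finger 1 [[-9.3, 29.6, -59.6], [7.7, 35.0, -39.4], [12.9, 45.8, 1.4]]
```

>>> move_arm:
  turn:
    - [0, 0, 0]
    - [0, 0, 0]
    - [0, 0, 0]
    - [0, 0, 0]
    - [0, 0, 0]
  travel:
    - [0, 0, -0.02]
    - [0, 0, -0.06]
    - [0, 0, -0.11]
    - [0, 0, -0.14]
    - [0, 0, -0.14]
  hand: [0.03, 0.03, 0.03, 0.03, 0.03]

```text
time: 11.7
eef_pos: [0.5634, 0.0661, 0.1442]
orientation: [0.671, 0.742, 0.002, 0.002]
contact_force: [-0.9, 0.1, -1.4]
width: 0.681
gripper_force: 64.8
```

```bash
cat > chk2.py <<'E'
from h import *
o=bot.get_obs(); r0=R.from_quat(o['orientation'])
f=grab('wrist');P=cloud(f)
T=r0.inv().apply(P.reshape(-1,3)-o['eef_pos']).reshape(P.shape)
m=(abs(T[...,1])<.05)&(T[...,2]>-.026)&(T[...,2]<-.008)&(abs(T[...,0])<.09)
x=T[m]
for xc in (-.06,-.05,-.04,-.03,-.02,.02,.03,.04,.05,.06):
    t=x[abs(x[:,0]-xc)<.003]; t=t[abs(t[:,1])<.034]
    if len(t)>20: print(xc,np.round(np.percentile(t[:,1],[.5,99.5])*1000,1),'z',np.round(np.median(t[:,2])*1000,1))
t=x[abs(x[:,1])<.02]; print('x ends',np.round(np.percentile(t[:,0],[.3,99.7])*1000,1),'F',o['contact_force'],o['width'],o['eef_pos'])
save(f['color'],'hold.png')
E
python3 chk2.py
```

```text
-0.04 [-3.7  5. ] z -16.4
-0.03 [-26.9  28.1] z -17.1
-0.02 [-26.8  28.1] z -17.0
0.02 [-26.8  28.1] z -17.1
0.03 [-26.8  28.1] z -17.3
0.04 [-26.7  28.1] z -17.0
0.05 [-26.7  28.3] z -17.4
0.06 [-26.5  28. ] z -16.3
x ends [-36.7  59. ] F [-0.86325246  0.08538683 -1.41568216] 0.6810536025279301 [0.5633993  0.06613316 0.14422091]
```

```bash
cat >> h.py <<'E'
MO=np.array([.4934,-.1819]);MA=.122
def mag(x,y,z,tilt=0,frm=None):
    c,s=np.cos(MA),np.sin(MA)
    goal([MO[0]+x*c-y*s,MO[1]+x*s+y*c,z],down(MA,tilt,'y'),frm)
def inmag():
    o=bot.get_obs();c,s=np.cos(MA),np.sin(MA);d=o['eef_pos'][:2]-MO
    e=(down(MA).inv()*R.from_quat(o['orientation'])).as_rotvec()
    F=o['contact_force'];print('mag x %.4f y %.4f z %.4f'%(d[0]*c+d[1]*s,-d[0]*s+d[1]*c,o['eef_pos'][2]),'rot',e.round(4),'Fmag',np.round([F[0]*c+F[1]*s,-F[0]*s+F[1]*c,F[2]],1),'w',round(o['width'],3),'t',round(o['time'],2))
E
python3 -c "
from h import *
mag(0,.079,.14,.07)
mag(0,.079,.1225,.07)"
```

```text
t 11.75 turn [ 0.0036  0.0691 -0.0221] travel [-0.1609 -0.0953  0.0017] F [-0.4 -1.2 -2.3]
t 11.75 turn [ 0.0036  0.0691 -0.0221] travel [-0.1609 -0.0954  0.0192] F [-0.4 -1.2 -2.3]
```

>>> move_arm:
  turn:
    - [0.004, 0, 0]
    - [0.004, 0.03, -0.01]
    - [0.004, 0.069, -0.022]
    - [0.004, 0.069, -0.022]
    - [0.004, 0.069, -0.022]
    - [0.004, 0.069, -0.022]
    - [0.004, 0.069, -0.022]
    - [0.004, 0.069, -0.022]
  travel:
    - [-0.03, -0.018, -0.01]
    - [-0.08, -0.047, -0.01]
    - [-0.13, -0.077, 0]
    - [-0.161, -0.095, 0.002]
    - [-0.161, -0.095, 0.002]
    - [-0.161, -0.095, 0.002]
    - [-0.161, -0.095, 0.002]
    - [-0.161, -0.095, 0.002]
  hand: [0.03, 0.03, 0.03, 0.03, 0.03, 0.03, 0.03, 0.03]

```text
time: 12.75
eef_pos: [0.484, -0.1029, 0.1381]
orientation: [0.662, 0.749, 0.022, -0.027]
contact_force: [-0.3, -0.5, -0.2]
width: 0.684
gripper_force: 64.8
```

```bash
python3 - <<'E'
from h import *
inmag()
mag(0,.079,.1225,.07); mag(0,.079,.0925,.07)
f=grab('scene'); save(cv2.resize(f['color'][180:300,80:240],(800,600)),'s3.png')
E
```

```text
mag x 0.0003 y 0.0796 z 0.1381 rot [ 0.0031  0.0702 -0.001 ] Fmag [-0.4 -0.5 -0.2] w 0.684 t 12.75
t 12.75 turn [-0.0031 -0.0002  0.0009] travel [-0.0016 -0.0003  0.0156] F [-0.3 -0.5 -0.2]
t 12.75 turn [-0.0031 -0.0002  0.0009] travel [-0.0038 -0.0002  0.0455] F [-0.3 -0.5 -0.2]
```

View pics/s3.png

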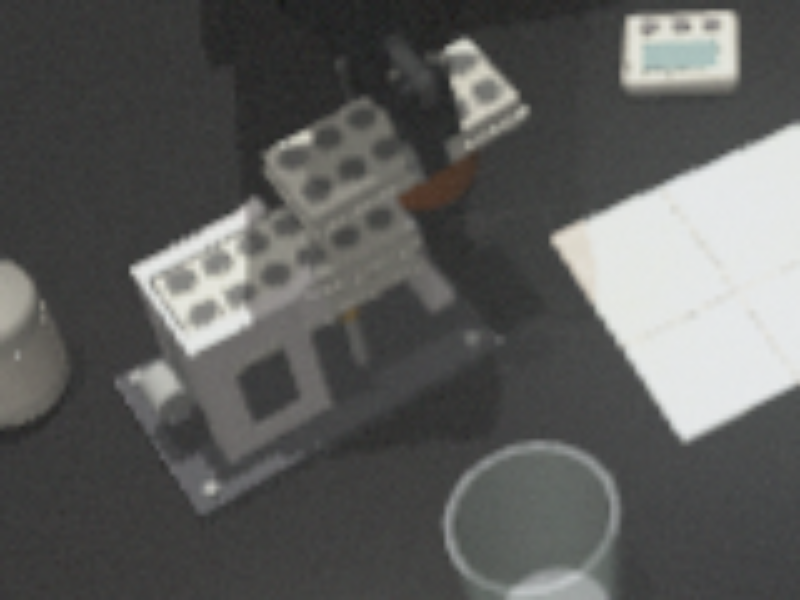

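The scene crop shows the plate's nose at (300,190), above the open half of the stack and in line with the magazine. I'll press down now.

>>> move_arm:
  turn:
    - [-0.003, 0, 0]
    - [-0.003, 0, 0]
    - [-0.003, 0, 0]
    - [-0.003, 0, 0]
    - [-0.003, 0, 0]
    - [-0.003, 0, 0]
  travel:
    - [-0.001, 0, 0.01]
    - [-0.0015, 0, 0.02]
    - [-0.002, 0, 0.026]
    - [-0.0025, 0, 0.032]
    - [-0.003, 0, 0.036]
    - [-0.003, 0, 0.036]
  hand: [0.03, 0.03, 0.03, 0.03, 0.03, 0.03]

```text
time: 13.55
eef_pos: [0.4839, -0.104, 0.1021]
orientation: [0.662, 0.748, 0.023, -0.026]
contact_force: [-1.4, 1.4, 4.0]
width: 0.683
gripper_force: 65.4
```

```bash
python3 chk2.py; python3 -c "
from h import *
inmag(); mag(0,.079,.0905,.07)"
```

```text
-0.04 [-3.6  4. ] z -17.1
-0.03 [-27.1  28.1] z -17.7
-0.02 [-27.   28.2] z -17.4
0.02 [-26.7  28.2] z -16.8
0.03 [-26.7  28.2] z -16.9
0.04 [-26.6  28.3] z -16.4
0.05 [-26.7  28.3] z -16.6
0.06 [-26.5  28. ] z -15.5
x ends [-36.  59.] F [-1.37834988  1.3992883   3.99859429] 0.6831029447167636 [ 0.48387947 -0.10404224  0.10210998]
mag x 0.0000 y 0.0784 z 0.1022 rot [-0.0003  0.07    0.0004] Fmag [-1.4  1.7  4.2] w 0.685 t 13.6
t 13.6 turn [ 0.0003 -0.     -0.0003] travel [-0.0002 -0.      0.0117] F [-1.6  1.5  4.2]
```

>>> move_arm:
  turn:
    - [0, 0.01, 0]
    - [0, 0.02, 0]
    - [0, 0.02, 0]
    - [0, 0.02, 0]
  travel:
    - [0, 0, 0.005]
    - [0, 0, 0.009]
    - [0, 0, 0.013]
    - [0, 0, 0.013]
  hand: [0.03, 0.03, 0.03, 0.03]

```text
time: 14.1
eef_pos: [0.484, -0.1039, 0.0894]
orientation: [0.662, 0.748, 0.03, -0.033]
contact_force: [-2.7, -2.4, 6.0]
width: 0.682
gripper_force: 65.5
```

```bash
python3 chk2.py; python3 -c "
from h import *
inmag(); mag(0,.079,.0905,.09)
import numpy as np
f=load('wrist');P=cloud(f);Q=P[...,:2]-MO;c,s=np.cos(MA),np.sin(MA)
X=Q[...,0]*c+Q[...,1]*s;Y=-Q[...,0]*s+Q[...,1]*c;Z=P[...,2]
for y in np.arange(-.066,.15,.008):
    m=(abs(Y-y)<.003)&(abs(X)<.02)&(Z>.06)&(Z<.13)
    if m.sum()>5: print(round(y,3),np.round(np.median(Z[m]),4),m.sum())"
```

```text
-0.03 [-27.  28.] z -18.0
-0.02 [-27.   28.1] z -17.6
0.02 [-26.8  28.2] z -16.5
0.03 [-26.8  28.2] z -16.6
0.04 [-26.7  28.3] z -16.0
0.05 [-26.7  28.2] z -16.1
0.06 [-26.4  28.1] z -15.0
x ends [-35.7  59. ] F [-2.72804023 -2.39382016  6.03294737] 0.681896034579768 [ 0.48404972 -0.10389759  0.08938337]
mag x 0.0002 y 0.0786 z 0.0895 rot [-0.0011  0.0887  0.0005] Fmag [-2.4 -3.8  6.4] w 0.684 t 14.15
t 14.15 turn [ 0.0011  0.0013 -0.0004] travel [ 0.0005 -0.0002 -0.001 ] F [-1.9 -4.   6.4]
0.038 0.1034 44
0.046 0.1048 999
0.054 0.1047 1004
0.062 0.1059 1094
0.07 0.106 1188
0.078 0.1068 1116
0.086 0.1075 1238
0.094 0.1074 1257
0.102 0.1085 1342
0.11 0.1087 1430
0.118 0.1092 1407
0.126 0.1099 1552
0.134 0.1096 1412
```

Effective tilt is 0.064 rad, the nose top is at about 0.1015 (below the 0.105 lips) and the gate clearance is about 2 mm. I'll slide it in.

>>> move_arm:
  turn:
    - [0, 0, 0]
    - [0, 0, 0]
    - [0, 0, 0]
    - [0, 0, 0]
    - [0, 0, 0]
    - [0, 0, 0]
  travel:
    - [-0.005, 0, -0.0005]
    - [-0.01, 0, -0.001]
    - [-0.015, 0, -0.0014]
    - [-0.02, 0, -0.0018]
    - [-0.025, 0, -0.0022]
    - [-0.025, 0, -0.0022]
  hand: [0.03, 0.03, 0.03, 0.03, 0.03, 0.03]

```text
time: 14.9
eef_pos: [0.4873, -0.1284, 0.0897]
orientation: [0.662, 0.748, 0.03, -0.033]
contact_force: [0.7, 1.1, 7.4]
width: 0.691
gripper_force: 65.7
```

```bash
cat > chk3.py <<'E'
from h import *
f=grab('wrist');P=cloud(f);Q=P[...,:2]-MO;c,s=np.cos(MA),np.sin(MA)
X=Q[...,0]*c+Q[...,1]*s;Y=-Q[...,0]*s+Q[...,1]*c;Z=P[...,2]
for y in np.arange(-.066,.15,.012):
    m=(abs(Y-y)<.003)&(abs(X)<.02)&(Z>.07)&(Z<.125)
    if m.sum()>20: print(round(y,3),np.round(np.median(Z[m]),4),end='; ')
m=(abs(X)<.015)&(Z>.095)&(Z<.13)&(Y<.16); print('tail y',np.round(np.percentile(Y[m],99.7),4))
inmag()
E
python3 chk3.py;  python3 chk2.py
```

```text
0.018 0.1048; 0.03 0.1051; 0.042 0.1063; 0.054 0.1071; 0.066 0.1077; 0.078 0.1088; 0.09 0.109; 0.102 0.1104; 0.114 0.0985; tail y 0.1141
mag x 0.0005 y 0.0539 z 0.0896 rot [-0.0016  0.0894  0.0003] Fmag [0.4 1.8 6.5] w 0.683 t 14.95
-0.03 [-27.   28.1] z -18.0
-0.02 [-27.   28.1] z -17.6
0.02 [-26.8  28.2] z -16.6
0.03 [-26.8  28.2] z -16.6
0.04 [-26.7  28.2] z -16.0
0.05 [-26.8  28.2] z -16.2
0.06 [-26.5  27.8] z -15.0
x ends [-35.6  59. ] F [0.12522652 1.85628775 6.54196904] 0.6833930183460087 [ 0.48729279 -0.12834274  0.08964396]
```

>>> move_arm:
  turn:
    - [0, 0, 0]
    - [0, 0, 0]
    - [0, 0, 0]
    - [0, 0, 0]
    - [0, 0, 0]
    - [0, 0, 0]
    - [0, 0, 0]
  travel:
    - [-0.005, 0, -0.0005]
    - [-0.01, 0, -0.001]
    - [-0.015, 0, -0.0014]
    - [-0.02, 0, -0.0018]
    - [-0.025, 0, -0.0022]
    - [-0.031, 0, -0.0027]
    - [-0.031, 0, -0.0027]
  hand: [0.03, 0.03, 0.03, 0.03, 0.03, 0.03, 0.03]

```text
time: 15.88
eef_pos: [0.4911, -0.1593, 0.0896]
orientation: [0.662, 0.748, 0.03, -0.033]
contact_force: [-0.1, 0.9, 7.5]
width: 0.688
gripper_force: 65.7
```

```bash
python3 chk3.py;  python3 chk2.py
```

```text
-0.018 0.1037; -0.006 0.1049; 0.006 0.1061; 0.018 0.1062; 0.03 0.1076; 0.042 0.1082; 0.054 0.109; 0.066 0.1099; 0.078 0.1099; tail y 0.0829
mag x 0.0005 y 0.0227 z 0.0896 rot [-0.0017  0.0891  0.0003] Fmag [-0.4  0.9  6.6] w 0.684 t 15.93
-0.03 [-30.9  32.3] z -18.3
-0.02 [-31.4  32.7] z -17.9
0.02 [-26.8  28.1] z -16.6
0.03 [-26.8  28.1] z -16.6
0.04 [-26.7  28.2] z -16.0
0.05 [-26.7  28.3] z -16.1
0.06 [-26.3  27.9] z -15.0
x ends [-35.5  59. ] F [-0.47180892  0.89351444  6.58903118] 0.6840340730855149 [ 0.49110129 -0.15932573  0.08958511]
```

Nose at y ≈ −46 mm, which is 38 mm under the lips, with low forces. I'll release and go up.

>>> move_arm:
  turn:
    - [0, -0.03, 0]
    - [0, -0.05, 0]
    - [0, -0.05, 0]
    - [0, -0.05, 0]
    - [0, -0.05, 0]
    - [0, -0.05, 0]
    - [0, -0.05, 0]
    - [0, -0.05, 0]
  travel:
    - [0, 0, 0]
    - [0, 0, 0]
    - [0, 0, 0]
    - [0, 0, 0]
    - [0, 0, 0]
    - [0, 0, -0.02]
    - [0, 0, -0.05]
    - [0, 0, -0.08]
  hand: [0.03, 0.03, 0.062, 0.07, 0.08, 0.083, 0.083, 0.083]

```text
time: 16.98
eef_pos: [0.4912, -0.1662, 0.1694]
orientation: [0.663, 0.749, 0.013, -0.015]
contact_force: [-0.3, -0.4, 0.7]
width: 0.975
gripper_force: 0.0
```

```bash
python3 chk3.py; python3 -c "
from h import *
mag(0,.115,.16,0);mag(0,.115,.097,0)"
```

```text
-0.066 0.1001; -0.054 0.0881; -0.042 0.1054; -0.03 0.1061; -0.018 0.106; -0.006 0.106; 0.006 0.1064; 0.018 0.1058; 0.03 0.1065; 0.042 0.106; 0.054 0.1063; 0.066 0.1064; 0.078 0.1059; tail y 0.081
mag x 0.0010 y 0.0149 z 0.1734 rot [-0.0043  0.0377  0.0005] Fmag [ 1.1 -0.7  4.8] w 0.973 t 17.02
t 17.02 turn [ 0.0043 -0.0377 -0.0005] travel [ 0.0995 -0.0011  0.0172] F [ 1.2 -0.5  4.8]
t 17.02 turn [ 0.0043 -0.0377 -0.0005] travel [ 0.0971 -0.0013  0.0801] F [ 1.2 -0.5  4.8]
```

The plate is held level with its tail at y ≈ +83 mm. I'll shut the fingers and go behind the tail to push.

>>> move_arm:
  turn:
    - [0.004, -0.038, 0]
    - [0.004, -0.038, 0]
    - [0.004, -0.038, 0]
    - [0.004, -0.038, 0]
    - [0.004, -0.038, 0]
    - [0.004, -0.038, 0]
    - [0.004, -0.038, 0]
    - [0.004, -0.038, 0]
  travel:
    - [0.03, -0.001, 0]
    - [0.07, -0.001, 0]
    - [0.0975, -0.001, 0.01]
    - [0.0975, -0.001, 0.03]
    - [0.0975, -0.001, 0.05]
    - [0.0975, -0.001, 0.07]
    - [0.0975, -0.001, 0.084]
    - [0.0975, -0.001, 0.084]
  hand: [0.06, 0.04, 0.02, 0, 0, 0, 0, 0]

```text
time: 18.02
eef_pos: [0.4778, -0.0661, 0.0879]
orientation: [0.663, 0.749, -0.001, -0.003]
contact_force: [-0.1, -0.3, -0.4]
width: 0.003
gripper_force: 0.0
```

```bash
python3 chk3.py; python3 -c "
from h import *
mag(0,.098,.093,0)"
```

```text
0.078 0.1052; 0.126 0.1098; tail y 0.1291
mag x -0.0010 y 0.1166 z 0.0887 rot [0.0042 0.0023 0.0004] Fmag [0.6 0.7 0.1] w 0.007 t 18.07
t 18.07 turn [-0.0042 -0.0023 -0.0004] travel [-0.0186  0.001  -0.0043] F [0.5 0.8 0.1]
```

>>> move_arm:
  turn:
    - [-0.004, -0.002, 0]
    - [-0.004, -0.002, 0]
    - [-0.004, -0.002, 0]
    - [-0.004, -0.002, 0]
    - [-0.004, -0.002, 0]
    - [-0.004, -0.002, 0]
    - [-0.004, -0.002, 0]
    - [-0.004, -0.002, 0]
  travel:
    - [-0.006, 0.001, -0.004]
    - [-0.012, 0.001, -0.004]
    - [-0.016, 0.001, -0.004]
    - [-0.019, 0.001, -0.004]
    - [-0.022, 0.001, -0.004]
    - [-0.025, 0.001, -0.004]
    - [-0.028, 0.001, -0.004]
    - [-0.028, 0.001, -0.004]
  hand: [0, 0, 0, 0, 0, 0, 0, 0]

```text
time: 19.08
eef_pos: [0.4825, -0.0936, 0.0926]
orientation: [0.663, 0.749, 0.0, -0.0]
contact_force: [-0.8, 4.4, 1.6]
width: -0.001
gripper_force: 2.1
```

```bash
python3 -c "
from h import *
inmag()"
```

```text
mag x -0.0001 y 0.0890 z 0.0926 rot [0.0002 0.0009 0.0003] Fmag [-0.2  4.5  1.6] w -0.001 t 19.07
```

>>> move_arm:
  turn:
    - [0, 0, 0]
    - [0, 0, 0]
    - [0, 0, 0]
    - [0, 0, 0]
    - [0, 0, 0]
  travel:
    - [-0.002, 0, 0]
    - [-0.004, 0, 0]
    - [-0.006, 0, 0]
    - [-0.0075, 0, 0]
    - [-0.0075, 0, 0]
  hand: [0, 0, 0, 0, 0]

```text
time: 19.7
eef_pos: [0.4834, -0.1009, 0.0926]
orientation: [0.663, 0.749, 0.0, -0.0]
contact_force: [-0.8, 6.4, 2.4]
width: -0.001
gripper_force: 3.0
```

>>> move_arm:
  turn:
    - [0, 0, 0]
    - [0, 0, 0]
    - [0, 0, 0]
  travel:
    - [-0.001, 0, 0]
    - [-0.0015, 0, 0]
    - [-0.0015, 0, 0]
  hand: [0, 0, 0]

```text
time: 20.08
eef_pos: [0.4836, -0.1022, 0.0926]
orientation: [0.663, 0.749, 0.0, -0.001]
contact_force: [0.2, 8.4, 1.9]
width: 0.001
gripper_force: 3.5
```

```bash
python3 -c "
from h import *
inmag()"
```

```text
mag x -0.0001 y 0.0803 z 0.0926 rot [0.0002 0.0012 0.    ] Fmag [1.2 8.4 1.9] w 0.001 t 20.07
```

>>> move_arm:
  turn:
    - [0, 0, 0]
    - [0, 0, 0]
    - [0, 0, 0]
  travel:
    - [-0.0005, 0, 0]
    - [-0.001, 0, 0]
    - [-0.001, 0, 0]
  hand: [0, 0, 0]

```text
time: 20.45
eef_pos: [0.4837, -0.1032, 0.0926]
orientation: [0.663, 0.749, 0.0, -0.001]
contact_force: [-1.6, 7.3, 2.3]
width: -0.003
gripper_force: 3.6
```

>>> move_arm:
  turn:
    - [0, 0, 0]
    - [0, 0, 0]
    - [0, 0, 0]
  travel:
    - [-0.0005, 0, 0]
    - [-0.001, 0, 0]
    - [-0.001, 0, 0]
  hand: [0, 0, 0]

```text
time: 20.82
eef_pos: [0.4838, -0.1042, 0.0926]
orientation: [0.663, 0.749, 0.0, -0.001]
contact_force: [-0.9, 7.5, 3.1]
width: -0.0
gripper_force: 3.7
```

>>> move_arm:
  turn:
    - [0, 0, 0]
    - [0, 0, 0]
    - [0, 0, 0]
  travel:
    - [-0.0005, 0, 0]
    - [-0.001, 0, 0]
    - [-0.001, 0, 0]
  hand: [0, 0, 0]

```text
time: 21.2
eef_pos: [0.4839, -0.1052, 0.0926]
orientation: [0.663, 0.749, 0.0, -0.001]
contact_force: [-0.6, 6.7, 1.4]
width: -0.003
gripper_force: 3.7
```

>>> move_arm:
  turn:
    - [0, 0, 0]
    - [0, 0, 0]
    - [0, 0, 0]
  travel:
    - [-0.0005, 0, 0]
    - [-0.0007, 0, 0]
    - [-0.0007, 0, 0]
  hand: [0, 0, 0]

```text
time: 21.58
eef_pos: [0.484, -0.1058, 0.0925]
orientation: [0.663, 0.749, 0.0, -0.001]
contact_force: [-1.9, 6.9, 0.8]
width: 0.001
gripper_force: 3.8
```

>>> move_arm:
  turn:
    - [0, 0, 0]
    - [0, 0, 0]
    - [0, 0, 0]
  travel:
    - [-0.0005, 0, 0]
    - [-0.0007, 0, 0]
    - [-0.0007, 0, 0]
  hand: [0, 0, 0]

```text
time: 21.95
eef_pos: [0.4841, -0.1065, 0.0925]
orientation: [0.663, 0.749, 0.0, -0.001]
contact_force: [-1.5, 7.5, 2.1]
width: 0.003
gripper_force: 3.8
```

>>> move_arm:
  turn:
    - [0, 0, 0]
    - [0, 0, 0]
    - [0, 0, 0]
  travel:
    - [-0.0005, 0, 0]
    - [-0.0007, 0, 0]
    - [-0.0007, 0, 0]
  hand: [0, 0, 0]

```text
time: 22.32
eef_pos: [0.4841, -0.1068, 0.0925]
orientation: [0.663, 0.749, 0.001, -0.001]
contact_force: [-1.0, 11.3, 2.7]
width: 0.002
gripper_force: 5.6
```

```bash
python3 -c "
from h import *
inmag()"
```

```text
mag x -0.0001 y 0.0756 z 0.0925 rot [ 0.0004  0.002  -0.    ] Fmag [ 0.4 11.4  2.7] w 0.002 t 22.32
```

>>> move_arm:
  turn:
    - [0, 0, 0]
    - [0, 0, 0]
    - [0, 0, 0]
  travel:
    - [-0.0005, 0, 0]
    - [-0.001, 0, 0]
    - [-0.001, 0, 0]
  hand: [0, 0, 0]

```text
time: 22.7
eef_pos: [0.4841, -0.1069, 0.0925]
orientation: [0.663, 0.749, 0.001, -0.002]
contact_force: [-1.8, 19.4, 5.0]
width: -0.0
gripper_force: 9.7
```

```bash
python3 -c "
from h import *
inmag()
mag(0,.02,.25,0)"
```

```text
mag x -0.0001 y 0.0755 z 0.0925 rot [ 0.0006  0.0036 -0.0001] Fmag [ 0.5 19.5  5. ] w -0.0 t 22.7
t 22.7 turn [-0.0006 -0.0036  0.0001] travel [-0.055  -0.     -0.1577] F [-1.8 19.4  5. ]
```

The plate is stopped against the back stop: 19 N with no movement. I'll back off, rise, and check from above.

>>> move_arm:
  turn:
    - [0, 0, 0]
    - [0, 0, 0]
    - [0, 0, 0]
    - [0, 0, 0]
    - [0, 0, 0]
    - [0, 0, 0]
    - [0, 0, 0]
    - [0, 0, 0]
  travel:
    - [0.006, 0, 0]
    - [0.015, 0, 0]
    - [0.015, 0, -0.04]
    - [0.015, 0, -0.1]
    - [-0.02, 0, -0.14]
    - [-0.06, 0, -0.14]
    - [-0.06, 0, -0.14]
    - [-0.06, 0, -0.14]
  hand: [0, 0, 0, 0, 0, 0, 0, 0]

```text
time: 23.7
eef_pos: [0.4915, -0.168, 0.2322]
orientation: [0.663, 0.749, -0.0, -0.0]
contact_force: [0.4, 0.8, -0.1]
width: 0.001
gripper_force: 0.0
```

>>> move_arm:
  turn:
    - [0, 0, 0]
    - [0, 0, 0]
    - [0, 0, 0]
    - [0, 0, 0]
  travel:
    - [-0.06, 0, 0]
    - [-0.075, 0, 0]
    - [-0.075, 0, 0]
    - [-0.075, 0, 0]
  hand: [0, 0, 0, 0]

```text
time: 24.2
eef_pos: [0.5008, -0.2415, 0.2326]
orientation: [0.662, 0.749, 0.0, -0.0]
contact_force: [-0.1, -0.1, -0.1]
width: 0.002
gripper_force: 0.0
```

```bash
python3 chk3.py; python3 - <<'E'
from h import *
f=load('wrist');P=cloud(f);Q=P[...,:2]-MO;c,s=np.cos(MA),np.sin(MA)
X=Q[...,0]*c+Q[...,1]*s;Y=-Q[...,0]*s+Q[...,1]*c;Z=P[...,2]
for y in (.015,.03,.045,.058):
    m=(abs(Y-y)<.003)&(abs(X)<.034)&(Z>.098)&(Z<.115); print(y,np.round(np.percentile(X[m],[.5,99.5])*1000,1),np.round(np.median(Z[m&(abs(X)<.02)]),4))
g=grab('scene')
a=cv2.resize(f['color'],(400,300)); b=cv2.resize(g['color'][180:300,80:240],(400,300)); save(np.hstack([a,b]),'end.png')
E
```

```text
-0.066 0.1078; -0.054 0.1063; -0.042 0.1058; -0.03 0.1064; -0.018 0.1059; -0.006 0.1064; 0.006 0.1064; 0.018 0.106; 0.03 0.1065; 0.042 0.1059; 0.054 0.1065; 0.066 0.086; tail y 0.0632
mag x 0.0001 y -0.0601 z 0.2327 rot [-0.0001  0.0003 -0.001 ] Fmag [-0.2 -0.6  0.4] w -0.0 t 24.25
0.015 [-26.3  28.6] 0.1063
0.03 [-26.7  29.1] 0.1065
0.045 [-26.2  28.6] 0.1062
0.058 [-26.7  29. ] 0.1061
```

View pics/end.png

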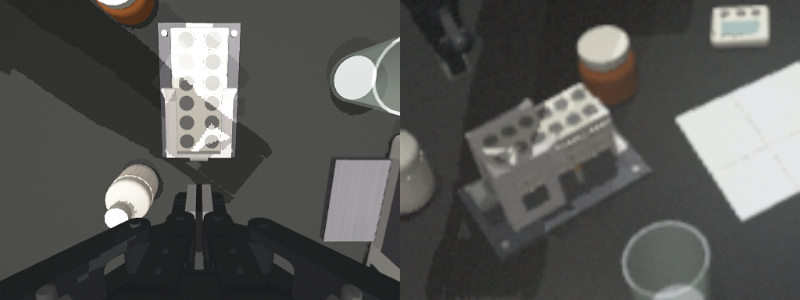

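The final picture shows the plate level, wells up, at (200,90), with its tail in line with the gate and the same ends and height as the stack had before. The bystanders in view look undisturbed and the arm is clear, so I'm handing in.

```bash
python3 -c "
from plant import bot
print(bot.finish_job())"
```

```text
the job is handed in; nothing more can be done
None
```

The plate is loaded wells up and level as the top plate, pushed home against the back stop with about 19 N; I handed the job in at about 24 s, and no verdict came back.

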